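Relamp the packing-bench work light

TASK

The work light on the packing bench has no lamp in it, and its switch is off. Put the new lamp insert (bright aluminium, orange handle) into the bayonet socket in the back of the light's tilted head, twist it clockwise until it is tight against its stop, and only then flip the toggle on the base over to on. Leave the dead insert with the black handle and everything else on the bench as it is.

Things in the scene. Friction and masses are not known exactly. Their poses are not given: they have to be found in the camera images.
- new_insert: The new LED lamp insert: bright aluminium, orange handle, 82 mm tall, 0.2 to 0.34 kg, standing lens down on the bench. Origin at the centre of its lens face (underside), z along its axis towards the handle, x along handle and lugs. Heights: barrel 0 to 23 mm, flange (76 mm in diameter) 23 to 29, finned heat sink (62 mm) 29 to 50, handle 50 to 82. A half turn about z gives the same part.
- new_handle (a point): Middle of the new insert's handle, on its axis, 66 mm above its origin. The handle is an upright flat bar 84 mm long (insert's x), 14 mm thick (y) and 32 mm high (50 to 82 mm above the origin).
- new_lug (a point): Centre of one of the new insert's two brass lugs, which stand opposite each other on its barrel along x: 10 mm wide (y), 5 mm thick (7 to 12 mm above the origin), reaching 28 mm from the axis. The barrel is 44 mm in diameter, tapered to 36 mm over its lowest 6 mm.
- dead_insert: The dead lamp insert: same shape and size as the new one, but dark grey with a black handle. It stands upright on the bench; same origin and axes. Not to be used or moved. The two inserts may stand in either order.
- lamp: The work light: yellow head in a yellow U-bracket on a steel base plate (310 x 190 x 12 mm), fixed. Origin on the bench straight below the socket's centre; z up, x away from the operator, y to his left. The bracket's arms stand at y = -85 and +85 mm, x = 32 mm, 163 mm high. A grey driver box (70 mm in x, 130 in y, top 50 mm above the bench), centred at x = -165 mm, y = 0, carries the toggle.
- socket: Round bayonet socket, in the back of the lamp head, 190 mm above the bench, fixed. Origin on its axis in the top plane of its metal lip (bore 48 mm). z points out of it, up and 35 degrees from vertical towards the operator (lamp's -x); y is the lamp's y; x points up the slope. Seen from outside, the insert goes in along -z, then turns clockwise (about -z); it cannot turn the other way.
- socket_slot (a point): Middle of one lug slot in the lip, 26 mm from the socket's axis, at +64 degrees from the socket's x about its z (white mark); the other is opposite. Slots are 14 mm wide and open to 31 mm from the axis. The insert goes in with its x axis (handle, lugs) in line with the slots, at +64 or 244 degrees.
- socket_ring (a point): Top centre of the black sprung sealing ring (61 to 76 mm in diameter), 6 mm above the lip. When the flange meets it, the insert's origin is at socket z = -17 mm, deep enough to start the turn. It yields 2 N per mm, by at most 5.5 mm. Clockwise turning runs the lugs under ramps that draw the insert 4.5 mm further in, against the ring.
- socket_lock (a point): Green mark on the socket's edge, on the socket's x axis, 44 mm from its centre; another is opposite. Locked tight, after 64 degrees of clockwise turn, the lugs meet the end stop, the handle is in line with the green marks (insert's x along the socket's x, either way round) and the insert's origin is at socket z = -21.5 mm.
- switch (a joint): The lamp's toggle: 0 = off, leaning 26 degrees to the lamp's +y (white dot); 0.9 rad = on, leaning 26 degrees to the lamp's -y (green dot). It swings about the lamp's x axis, stays where it is left, and needs about 1 to 1.5 N at its tip.
- switch_tip (a point): Centre of the red ball (15 mm in diameter) at the end of the toggle, 45 mm from its pivot. The pivot lies at x = -165, y = 0, z = 52 mm in the lamp's frame.
- tape_roll: Bystander: brown roll of packing tape lying flat, 104 mm in diameter, 48 mm high; origin at its underside.
- marker: Bystander: blue marker pen with a black cap, lying, 140 mm long, 17 mm thick; origin under its middle.
- knife: Bystander: yellow safety knife, lying, 140 x 26 x 14 mm; origin under its middle.
- parcel_small: Bystander: cardboard parcel 120 x 90 x 60 mm; origin under its middle.
- parcel_flat: Bystander: flat cardboard parcel 170 x 120 x 45 mm; origin under its middle.
- lamp_carton: Bystander: the open, empty white carton of the new insert, 100 x 100 mm and 85 mm high with its flaps spread; origin under its middle.
There are look-alikes about, which are no part of the job. What is shaped like the new_insert but green or red is not meant.

How it is judged:
By the outcome, as a careful person would: the job done as asked, in the order asked, and still so for the second after the job is handed in, with the robot touching nothing.
It also fails if it takes over 51 s, if anything falls off the work surface, if the arm or the gripper's body presses on something with over 40 N, if the wrist force passes 120 N, or if a joint passes its speed limit or range.

ROBOT

A 6-joint arm with a two-finger parallel gripper is mounted at the origin on the work surface. World frame = base frame: x ahead of the robot, y to its left, z up, the work surface at z = 0. Lengths are in m, angles in rad, forces in N, time in s.
With the tool pointing down it reaches from about 0.4 to 0.925 m from the base axis. Payload 12.5 kg.
Tool frame: the origin (TCP) lies between the finger pads; the fingertips stand 17 mm ahead of it and the grasp point (between the pads) lies 2 mm behind it; z points along the fingers, y is the direction in which the jaws open and shut (so a half turn about z gives the same grasp; the last joint's range is limited). The gripper opens to 95 mm and grips with 3 to 60 N. Pads are 20 mm wide; open, the fingers measure 119 mm over their backs; the gripper's body (75 mm by 180 mm) begins 59 mm behind the grasp point.
Start: joints at [1.046, 0.491, 1.559, -0, 1.092, -0.106], TCP at [0.254, 0.571, 0.232] pointing down, gripper open.
Joint ranges: [-3.1, 3.1], [-0.84, 2.19], [0.05, 2.79], [-1.13, 4.28], [0.06, 2.93], [-2.69, 2.69]. Speed limits (rad/s): [2.22, 2.22, 2.79, 3.14, 3.14, 3.14].

INTERFACE

Orientations are given as [roll, pitch, yaw] about the fixed x, y, z axes, in that order (R = Rz(yaw) Ry(pitch) Rx(roll)).
In Python, from workcell import env gives the robot as it stands.
- The arm moves only by the shell command python3 -m handwheel 'ROWS'. ROWS is JSON, one flat list of numbers, 7 for each row, row after row: the shift along the tool's x, y, z in m, then the turn, a rotation vector about the tool's x, y, z in rad, then the finger opening in m, from 0 to 0.0951. In form: [tx, ty, tz, rx, ry, rz, claw, tx, ty, tz, rx, ry, rz, claw, ...]. A call has 1 to 8 rows; each row is the pose to reach, as a shift and turn from the pose commanded when the call began, along the tool's axes at that moment; what a row does not reach only later rows make up. A row lasts 1/12 s, in which the tool goes at most 41.7 mm and 7.16 degrees, less where a joint would pass 70% of its speed; a pose out of reach is approached as far as the arm can. A call with a gripper value outside its range is refused whole. The fingers move at their own pace and stop on an object; the grip force is fixed at half the most. Time passes only in rows, so rows that repeat a pose let the fingers close. It gives the time, the measured TCP pose, the force and the opening at its end, in the units of the state.
- env.sense(): the state, without advancing time (a new reading comes with each control period).
- env.camera(name): name is "side" or "top"; returns a dict with "image" (400x640x3 uint8, blue, green, red), "fx", "fy", "cx", "cy" (pixels), "R" (3x3) and "t" (3): a world point X has camera coordinates R X + t. Camera axes: x right, y down, z forward; pixel columns grow to the right and rows downward; lengths in m; the calibration is good to about 2 mm. A picture is of the moment at which its call begins. There is no depth.
- env.job_done(): hands the job in, once; it reports no verdict.
The state is a dict: "time_s": time; "joint_positions": joint angles; "joint_velocities": joint speeds; "joint_torque": joint torques, N m; "tool_pos": TCP position; "eef_rot": TCP orientation; "contact_force": force on the tool from outside, world axes, zero at the start; "torque": the same for the moment, N m; "gripper_width": opening from 0.0 (shut) to 1.0 (fully open).
Only numpy, scipy, OpenCV 4.12 (cv2) and the standard library are available. Lean on these libraries where they do the work, as an engineer would, in place of code of your own. Each camera call takes 0.05 s, during which the arm holds its last target.

## Working session

There is one attempt and no reset: what is moved stays moved. The work goes in short steps, Python scripts to look and compute and a shell command to move; the robot and the scene stay as the last step left them, time stands still between calls to the robot, and variables do not carry over. Pictures are saved under pics/ and viewed, and the job is handed in when it is done.

```bash
ls; mkdir -p pics
python3 - <<'E'
from workcell import env
import cv2,json
s=env.sense();print(s)
for n in("side","top"):
    c=env.camera(n);cv2.imwrite(f"pics/{n}0.png",c["image"]);print(n,c["fx"],c["fy"],c["cx"],c["cy"],c["R"],c["t"])
E
```

```text
pics
{'time_s': 0.0, 'joint_positions': array([ 1.04642076e+00,  4.91547684e-01,  1.55943002e+00, -9.12420760e-06,
        1.09170742e+00, -1.05566205e-01]), 'joint_velocities': array([-1.76011405e-03,  6.81366788e-04,  4.65879662e-05,  2.14834581e-04,
       -8.33002190e-04,  1.45529515e-03]), 'joint_torque': array([ 1.49512165e-03, -6.12657666e+01, -2.58181393e+01,  6.92900363e-02,
        4.82328131e-02, -7.79531319e-05]), 'tool_pos': array([0.25402254, 0.57081054, 0.23107581]), 'eef_rot': array([-3.14050542e+00, -1.07066177e-04,  2.72278744e+00]), 'contact_force': array([0.5847516 , 0.2421028 , 0.03691712]), 'torque': array([-0.02095837,  0.01328898,  0.01757291]), 'gripper_width': 0.99750375418845}
side 508.7980408892293 508.7980408892293 317.08802660605414 201.79156272366325 [[ 0.80571469 -0.59200393  0.01884608]
 [-0.33881046 -0.48675124 -0.8051588 ]
 [ 0.48583053  0.64234303 -0.59275975]] [-0.41023259  0.28754213  1.40481008]
top 493.97636059930596 493.97636059930596 310.6295465361707 190.37356748927562 [[-0.00489874 -0.99998332 -0.0030594 ]
 [-0.9918067   0.00524919 -0.12763977]
 [ 0.1276537   0.00240905 -0.99181588]] [-1.12312576e-03  5.41544012e-01  1.67373533e+00]
```

View pics/side0.png

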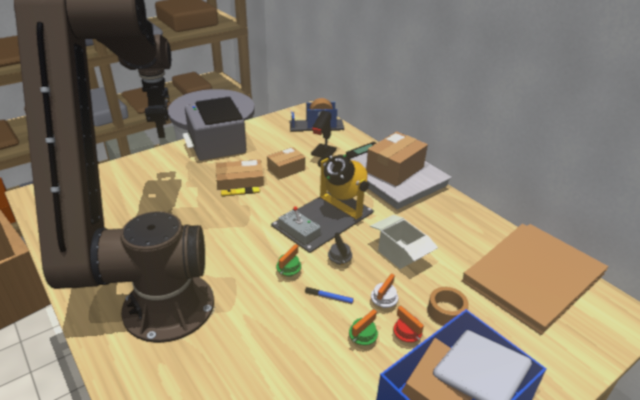

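View pics/top0.png

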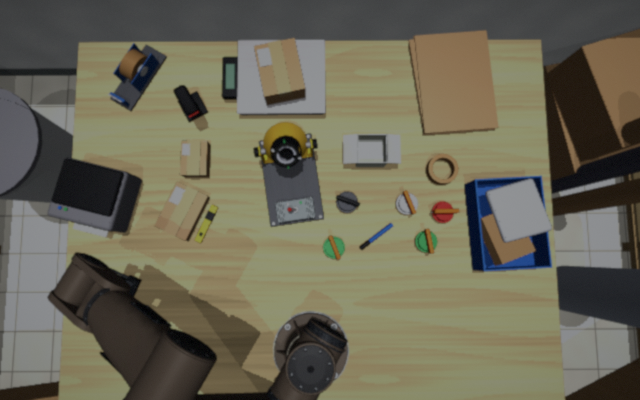

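The top view shows these insert shapes:
- Silver with an orange handle at (405,203), side (384,293).
- Green at (334,247) and (427,240), red at (443,211).
- Dark with a black handle at (347,202).

The silver one fits the new insert. I'll confirm it in an enlarged crop.

Run:
```python
import cv2,numpy as np
t=cv2.imread("pics/top0.png");s=cv2.imread("pics/side0.png")
a=cv2.resize(t[170:260,310:470],(800,450),interpolation=cv2.INTER_CUBIC)
cv2.imwrite("pics/c1.png",a)
cv2.imwrite("pics/c2.png",cv2.resize(t[115:230,240:340],None,fx=5,fy=5,interpolation=cv2.INTER_CUBIC))
cv2.imwrite("pics/c3.png",cv2.resize(s[140:250,265:385],None,fx=5,fy=5,interpolation=cv2.INTER_CUBIC))
cv2.imwrite("pics/c4.png",cv2.resize(s[265:325,345:435],None,fx=6,fy=6,interpolation=cv2.INTER_CUBIC))
```

```text
(no output)
```

View pics/c1.png

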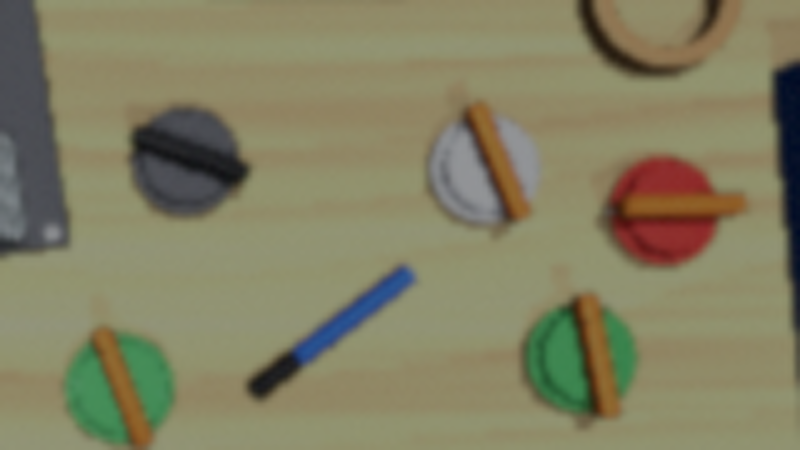

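View pics/c2.png

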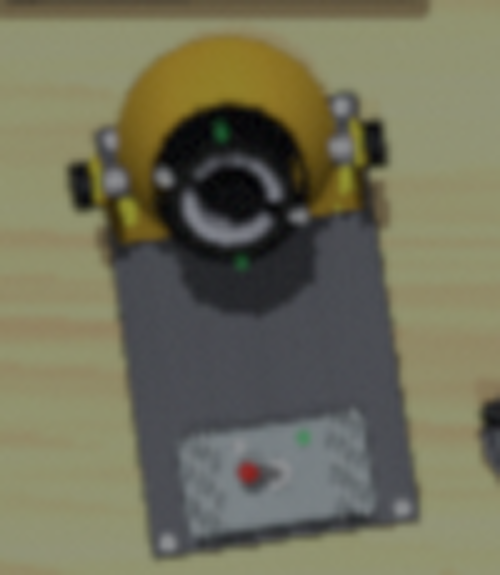

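View pics/c3.png

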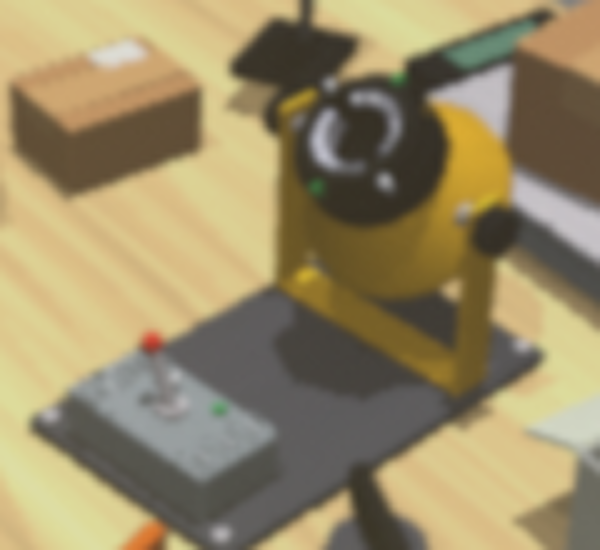

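View pics/c4.png

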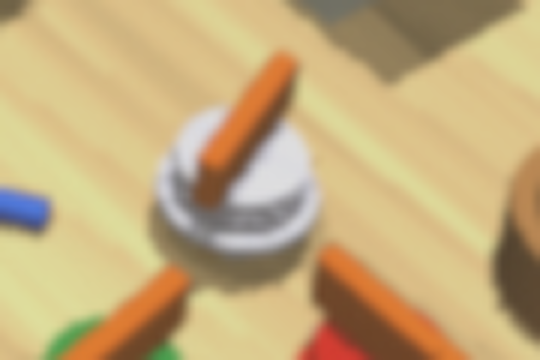

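The crop confirms it: the silver insert with the orange handle at top (405,203), side (384,293) is the new insert. Its green and red neighbours and the dark dead one are different parts. The lamp's green marks are at top (284,141) and (288,167), and the red toggle ball is at (290,210). Next I'll measure.

```bash
cat > h.py <<'E'
import cv2,numpy as np
C={'side':dict(f=508.7980408892293,c=(317.08802660605414,201.79156272366325),R=np.array([[0.80571469,-0.59200393,0.01884608],[-0.33881046,-0.48675124,-0.8051588],[0.48583053,0.64234303,-0.59275975]]),t=np.array([-0.41023259,0.28754213,1.40481008])),
'top':dict(f=493.97636059930596,c=(310.6295465361707,190.37356748927562),R=np.array([[-0.00489874,-0.99998332,-0.0030594],[-0.9918067,0.00524919,-0.12763977],[0.1276537,0.00240905,-0.99181588]]),t=np.array([-1.12312576e-03,5.41544012e-01,1.67373533e+00]))}
def ray(n,p):
    c=C[n];d=np.array([(p[0]-c['c'][0])/c['f'],(p[1]-c['c'][1])/c['f'],1.]);return -c['R'].T@c['t'],c['R'].T@d
def plane(n,p,z):
    o,d=ray(n,p);return o+d*(z-o[2])/d[2]
def tri(ps,pt):
    o1,d1=ray('side',ps);o2,d2=ray('top',pt)
    k=np.linalg.lstsq(np.c_[d1,-d2],o2-o1,rcond=None)[0]
    a=o1+k[0]*d1;b=o2+k[1]*d2;return (a+b)/2,np.linalg.norm(a-b)
def proj(n,X):
    c=C[n];q=c['R']@np.asarray(X)+c['t'];return c['f']*q[:2]/q[2]+c['c']
def blobs(im,mask,x0,y0,x1,y1,w=None):
    m=np.zeros(mask.shape,np.uint8);m[y0:y1,x0:x1]=mask[y0:y1,x0:x1]
    n,l,st,ce=cv2.connectedComponentsWithStats(m)
    return [(ce[i].round(2).tolist(),int(st[i,4])) for i in range(1,n)]
E
python3 - <<'E'
from h import *
for n,b,bi in(("top",(255,125,325,230),(385,180,425,225)),("side",(270,140,385,250),(360,265,405,318))):
    im=cv2.imread(f"pics/{n}0.png").astype(int);B,G,R=im[...,0],im[...,1],im[...,2]
    g=((G-R>25)&(G-B>15)).astype(np.uint8)
    r=((R-G>70)&(R-B>60)&(G<90)).astype(np.uint8)
    mn=im.min(2);mx=im.max(2)
    w=((mn>(115 if n=='top' else 150))&(mx-mn<40)).astype(np.uint8)
    print(n,'green',blobs(im,g,*b));print('red',blobs(im,r,*b));print('white',blobs(im,w,*b))
    o=((R-B>70)&(R-G>35)&(R>120)).astype(np.uint8)
    print('orange',blobs(im,o,*bi))
E
```

```text
top green [([283.92, 140.83], 12), ([287.71, 167.0], 7), ([300.29, 202.0], 7)]
red [([289.29, 209.0], 7)]
white [([257.0, 125.0], 5), ([266.5, 125.0], 4), ([319.68, 136.1], 124), ([259.64, 130.29], 14), ([307.5, 136.0], 6), ([261.5, 142.5], 4), ([307.8, 144.0], 10), ([262.44, 150.67], 9), ([272.0, 150.0], 1), ([282.76, 160.29], 21), ([291.0, 160.0], 1), ([295.41, 209.87], 335), ([309.0, 201.0], 1), ([311.0, 203.5], 2), ([277.0, 206.0], 1), ([280.0, 208.0], 5), ([311.2, 209.2], 5), ([278.0, 212.5], 2), ([281.0, 215.17], 6), ([311.0, 215.0], 1), ([320.0, 216.29], 7), ([260.92, 224.32], 59), ([279.0, 220.0], 1), ([320.25, 221.5], 16), ([273.0, 223.29], 7), ([291.0, 229.0], 1), ([296.0, 229.0], 1), ([298.0, 229.0], 1), ([301.0, 229.0], 1), ([306.0, 229.0], 1), ([313.5, 229.0], 4), ([319.5, 229.0], 2), ([323.0, 229.0], 1)]
orange [([409.34, 201.51], 68)]
side green [([362.02, 148.98], 49), ([344.33, 155.33], 3), ([327.67, 176.67], 3), ([308.5, 221.0], 8)]
red [([295.0, 208.5], 6)]
white [([288.09, 150.2], 35), ([361.28, 158.85], 96), ([329.15, 168.05], 20), ([376.66, 182.45], 131), ([369.33, 208.33], 3), ([296.89, 221.76], 167), ([280.5, 217.0], 2), ([379.32, 224.78], 96), ([274.5, 222.5], 4), ([314.0, 224.33], 3), ([306.0, 231.0], 1), ([308.8, 246.4], 5)]
orange [([386.12, 283.2], 142), ([401.2, 309.06], 54), ([370.62, 313.53], 77), ([399.0, 317.0], 1)]
```

Run:
```python
from h import *
gu,e1=tri((344.3,155.3),(283.92,140.83));gl,e2=tri((327.8,176.8),(287.71,167.0))
wl,e3=tri((330.4,157.),(272.2,149.8));wr,e4=tri((341.6,176.2),(299.4,157.4))
print(gu,e1,gl,e2);print(wl,e3,wr,e4)
print('mid green',(gu+gl)/2,'mid white',(wl+wr)/2)
d=(gu-gl);print('len',np.linalg.norm(d),'tilt',np.degrees(np.arctan2(d[2],np.hypot(d[0],d[1]))),'yaw',np.degrees(np.arctan2(d[1],d[0])))
# plane-based at known heights
for lab,p,z in(('gu',(283.92,140.83),.2152),('gl',(287.71,167.),.1648)): print(lab,plane('top',p,z),plane('side',(344.3,155.3) if lab=='gu' else (327.8,176.8),z))
s1=plane('top',(273,223.3),.013);s2=plane('top',(320.2,216.5),.013);print('screws',s1,s2,np.linalg.norm(s1-s2),np.degrees(np.arctan2(-(s2-s1)[0],(s1-s2)[1])))
r,e=tri((295.,208.5),(289.29,209.));print('ball',r,e)
gd=tri((308.5,221.),(300.29,202.));print('gdot',gd)
# knobs? insert handle
for n,z in(('top',.082),('side',.075)):
    im=cv2.imread(f"pics/{n}0.png").astype(int);B,G,R=im[...,0],im[...,1],im[...,2]
    o=((R-B>55)&(R-G>30)&(R>100)).astype(np.uint8);bi=(385,180,425,225) if n=='top' else (360,265,405,318)
    k,l,st,ce=cv2.connectedComponentsWithStats(o)
    seed=(203,405) if n=='top' else (285,387)
    i=l[seed];pts=np.argwhere(l==i)[:,::-1].astype(np.float32)
    print(n,i,len(pts),cv2.minAreaRect(pts),pts.mean(0),cv2.boxPoints(cv2.minAreaRect(pts)).tolist())
```

```text
[0.67428995 0.07944128 0.2136155 ] 0.002894349650947382 [0.60053741 0.06963576 0.16277528] 0.0016954734283105332
[0.64863128 0.1178954  0.1968253 ] 0.004759516711483179 [0.62840868 0.03225872 0.17511806] 0.003831614567855855
mid green [0.63741368 0.07453852 0.18819539] mid white [0.63851998 0.07507706 0.18597168]
len 0.09011277298556948 tilt 34.345669450363204 yaw 7.573158522298781
gu [0.67514382 0.07854168 0.2152    ] [0.67116532 0.07797562 0.2152    ]
gl [0.60089464 0.06907122 0.1648    ] [0.59784184 0.06759183 0.1648    ]
screws [0.42969278 0.12745374 0.013     ] [ 0.45250723 -0.03667533  0.013     ] 0.16570711932663104 -7.913583170990349
ball [0.47105008 0.06794603 0.0913699 ] 0.002527288984208846
gdot (array([0.49863861, 0.03216356, 0.05119675]), np.float64(0.0021859479508066475))
top 0 255315 ((319.5, 199.5), (399.0, 639.0), 90.0) [319.28516 199.48094] [[-1.2215852414094053e-14, 0.0], [639.0, 0.0], [639.0, 399.0], [0.0, 399.0]]
side 19 187 ((385.0029296875, 284.768798828125), (8.010289192199707, 29.621946334838867), 36.25383377075195) [385.83957 284.26736] [[373.0144958496094, 294.34393310546875], [390.5318298339844, 270.4566650390625], [396.9913635253906, 275.19366455078125], [379.4740295410156, 299.0809326171875]]
```

Run:
```python
from h import *
a=plane('top',(405.8,190.2),.082);b=plane('top',(413.2,213.),.082)
print('top',(a+b)/2,np.linalg.norm(a-b),np.degrees(np.arctan2(*(a-b)[1::-1])))
print('flange',plane('top',(406.4,203.6),.027))
# side: top-face endpoints from crop c4: (285,57)->(208,158)
f=lambda p:((p[0]+.5)/6-.5+345,(p[1]+.5)/6-.5+265)
a=plane('side',f((284,58)),.082);b=plane('side',f((210,158)),.082)
print('side',(a+b)/2,np.linalg.norm(a-b),np.degrees(np.arctan2(*(a-b)[1::-1])))
# flange ellipse in side: centre
print('sflange',plane('side',f((240,192)),.027))
# finer masks
im=cv2.imread("pics/top0.png").astype(int);B,G,R=im[...,0],im[...,1],im[...,2]
for th in(35,45,55,65):
    o=np.zeros(R.shape,np.uint8);o[185:222,395:420]=((R-B>th)&(R-G>18)&(R-G>0.25*R))[185:222,395:420]
    k,l,st,ce=cv2.connectedComponentsWithStats(o);i=1+np.argmax(st[1:,4]);pts=np.argwhere(l==i)[:,::-1].astype(np.float32)
    v=cv2.fitLine(pts,cv2.DIST_L2,0,.01,.01).ravel();print(th,len(pts),cv2.minAreaRect(pts),v)
m=((R+G+B>300)&(abs(R-B)<35)).astype(np.uint8);print(blobs(im,m,390,185,422,222))
```

```text
top [ 0.49588552 -0.3350039   0.082     ] 0.08011389840975676 16.265510708688264
flange [ 0.49462475 -0.33502565  0.027     ]
side [ 0.49162898 -0.33614588  0.082     ] 0.07520003006096147 21.205045753181825
sflange [ 0.49302814 -0.33740044  0.027     ]
35 100 ((408.9917907714844, 201.79290771484375), (23.76849365234375, 4.220120429992676), 67.16634368896484) [3.852470e-01 9.228135e-01 4.088800e+02 2.017100e+02]
45 94 ((409.14947509765625, 201.71136474609375), (23.75910186767578, 4.162919521331787), 66.03751373291016) [3.9096656e-01 9.2040491e-01 4.0893616e+02 2.0153192e+02]
55 90 ((409.1538391113281, 201.7307586669922), (23.76966667175293, 3.7531046867370605), 67.61986541748047) [3.7882936e-01 9.2546654e-01 4.0913333e+02 2.0177777e+02]
65 81 ((409.2544250488281, 201.6893310546875), (23.76966667175293, 3.5355329513549805), 67.61986541748047) [3.7959951e-01 9.2515093e-01 4.0911111e+02 2.0155556e+02]
[([414.18, 200.45], 95), ([400.36, 208.27], 290), ([415.9, 215.14], 21), ([414.0, 221.0], 5), ([418.67, 220.67], 3), ([421.0, 220.5], 2)]
```

```bash
cat >> h.py <<'E'
from scipy.spatial.transform import Rotation as Ro
def rel(P,Rt,s):
    Rc=Ro.from_euler('xyz',s['eef_rot']);
    return (Rc.inv().apply(np.asarray(P)-s['tool_pos'])).round(4),(Rc.inv()*Rt).as_rotvec().round(4)
def down(ang):  # tool down, tool y at world angle ang (deg)
    return Ro.from_matrix(np.c_[[np.cos(np.radians(ang+90)),np.sin(np.radians(ang+90)),0],[np.cos(np.radians(ang)),np.sin(np.radians(ang)),0],[0,0,-1]])
E
python3 - <<'E'
from h import *
from workcell import env
s=env.sense();print(down(66).as_matrix().round(2).tolist(),Ro.from_euler('xyz',s['eef_rot']).as_matrix().round(2).tolist())
print(rel((.5,.05,.36),down(40),s));print(rel((.4945,-.3355,.25),down(19),s))
E
```

```text
[[-0.91, 0.41, 0.0], [0.41, 0.91, 0.0], [0.0, 0.0, -1.0]] [[-0.91, 0.41, -0.0], [0.41, 0.91, -0.0], [0.0, -0.0, -1.0]]
(array([-0.4365, -0.3759, -0.1286]), array([-9.000e-04,  1.000e-04,  4.538e-01]))
(array([-0.5882, -0.7303, -0.0183]), array([-8.000e-04,  3.000e-04,  8.204e-01]))
```

```bash
python3 -m handwheel '[-0.4365,-0.3759,-0.1286,0,0,0.454,0.095,-0.4365,-0.3759,-0.1286,0,0,0.454,0.095,-0.4365,-0.3759,-0.1286,0,0,0.454,0.095,-0.4365,-0.3759,-0.1286,0,0,0.454,0.095,-0.4365,-0.3759,-0.1286,0,0,0.454,0.095,-0.4365,-0.3759,-0.1286,0,0,0.454,0.095,-0.4365,-0.3759,-0.1286,0,0,0.454,0.095,-0.4365,-0.3759,-0.1286,0,0,0.454,0.095]'
python3 - <<'E'
from h import *
from workcell import env
s=env.sense();print(s['time_s'],s['joint_positions'].round(3))
print(rel((.5,.05,.36),down(40),s));print(rel((.4945,-.3355,.25),down(19),s))
E
```

```text
time_s: 0.77
tool_pos: [0.3933, 0.2749, 0.3046]
eef_rot: [-3.141, -0.0, 2.269]
contact_force: [1.5, 0.8, 1.2]
gripper_width: 1.0
0.7667 [ 0.472  0.207  1.797  0.     1.138 -0.226]
(array([-0.2409, -0.0628, -0.0554]), array([-0.0001, -0.0001,  0.0001]))
(array([-0.5327, -0.3149,  0.0546]), array([-1.000e-04, -1.000e-04,  3.666e-01]))
```

```bash
python3 -m handwheel '[-0.24,-0.06,-0.055,0,0,0,0.095,-0.24,-0.06,-0.055,0,0,0,0.095,-0.24,-0.06,-0.055,0,0,0,0.095,-0.24,-0.06,-0.055,0,0,0,0.095,-0.24,-0.06,-0.055,0,0,0.1,0.095,-0.533,-0.315,0.0,0,0,0.366,0.095,-0.533,-0.315,0.0,0,0,0.366,0.095,-0.533,-0.315,0.0,0,0,0.366,0.095]'
python3 - <<'E'
from h import *
from workcell import env
s=env.sense();print(s['time_s'],s['joint_positions'].round(3))
print(rel((.4945,-.3355,.25),down(19),s))
E
```

```text
time_s: 1.43
tool_pos: [0.4853, -0.0323, 0.3361]
eef_rot: [-3.142, -0.0, 1.895]
contact_force: [1.1, 0.4, 0.9]
gripper_width: 1.0
1.4333 [-0.202  0.19   1.732  0.     1.219 -0.527]
(array([-0.2904, -0.0879,  0.086 ]), array([-0.    , -0.0002, -0.0073]))
```

```bash
python3 -m handwheel '[-0.27,-0.08,0.08,0,0,0,0.095,-0.27,-0.08,0.08,0,0,0,0.095,-0.27,-0.08,0.08,0,0,0,0.095,-0.27,-0.08,0.08,0,0,0,0.095,-0.27,-0.08,0.08,0,0,0,0.095,-0.27,-0.08,0.08,0,0,0,0.095,-0.27,-0.08,0.08,0,0,0,0.095,-0.27,-0.08,0.08,0,0,0,0.095]'
python3 - <<'E'
from h import *
from workcell import env
s=env.sense();print(s['time_s'],s['joint_positions'].round(3))
print(rel((.4945,-.3355,.15),down(19),s))
for n in("side","top"):
    c=env.camera(n);cv2.imwrite(f"pics/{n}1.png",c["image"])
print(proj('side',s['tool_pos']),proj('top',s['tool_pos']))
a=cv2.imread('pics/side1.png')[200:320,330:450];b=cv2.imread('pics/top1.png')[150:250,350:470]
cv2.imwrite('pics/c5.png',np.vstack([cv2.resize(a,(500,300))*0,])) 
cv2.imwrite('pics/c5.png',np.hstack([cv2.resize(a,(400,400),interpolation=2),cv2.resize(b,(400,400),interpolation=2)]))
E
```

```text
time_s: 2.1
tool_pos: [0.4971, -0.317, 0.2533]
eef_rot: [-3.14, -0.002, 1.899]
contact_force: [-0.9, 0.9, -0.5]
gripper_width: 0.996
2.1 [-6.790e-01  4.200e-01  1.620e+00 -1.000e-03  1.104e+00 -1.007e+00]
(array([-0.0168, -0.0082,  0.1033]), array([-0.002 , -0.0016, -0.0035]))
[389.02932107 229.12303417] [414.62447735 195.19091905]
```

View pics/c5.png

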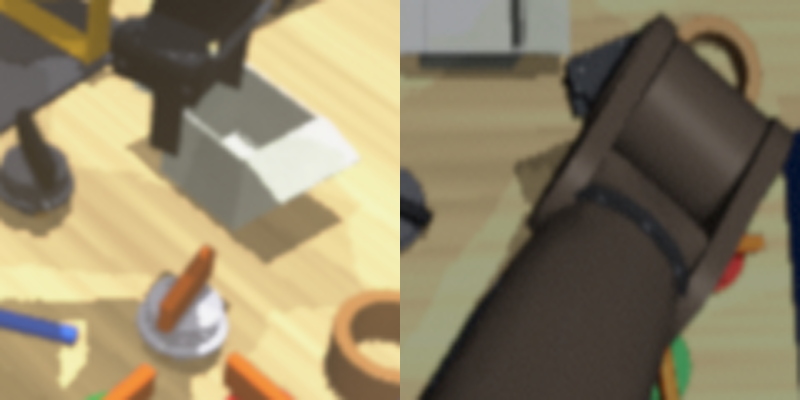

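The side view shows the open fingers above and beside the insert, with the handle's top running (380,298) to (392,275) and nothing in the way. I'll move over it and stop just above the handle.

```bash
python3 -m handwheel '[-0.017,-0.008,0.05,0,0,0,0.095,-0.017,-0.008,0.1,0,0,0,0.095,-0.017,-0.008,0.14,0,0,0,0.095,-0.017,-0.008,0.14,0,0,0,0.095,-0.017,-0.008,0.14,0,0,0,0.095,-0.017,-0.008,0.14,0,0,0,0.095]'
python3 - <<'E'
from h import *
from workcell import env
s=env.sense();print(s['time_s'],s['joint_positions'].round(3))
print(rel((.4945,-.3355,.07),down(19),s))
c=env.camera("side");cv2.imwrite("pics/side2.png",c["image"])
R=Ro.from_euler('xyz',s['eef_rot'])
for y in(-.0475,.0475): print('tip',proj('side',s['tool_pos']+R.apply([0,y,.017])))
print('handle c',proj('side',(.4945,-.3355,.082)))
a=c["image"][220:320,330:450]
cv2.imwrite('pics/c6.png',cv2.resize(a,None,fx=6,fy=6,interpolation=2))
E
```

```text
time_s: 2.7
tool_pos: [0.4963, -0.3293, 0.1167]
eef_rot: [-3.141, -0.001, 1.904]
contact_force: [0.7, -0.4, 1.0]
gripper_width: 0.999
2.7 [-0.697  0.585  1.746  0.     0.812 -1.03 ]
(array([-0.0053, -0.0037,  0.0467]), array([-0.0003, -0.0008,  0.0015]))
tip [377.48112188 285.91865551]
tip [394.2579864  265.65798522]
handle c [386.48648909 281.84773923]
```

View pics/c6.png

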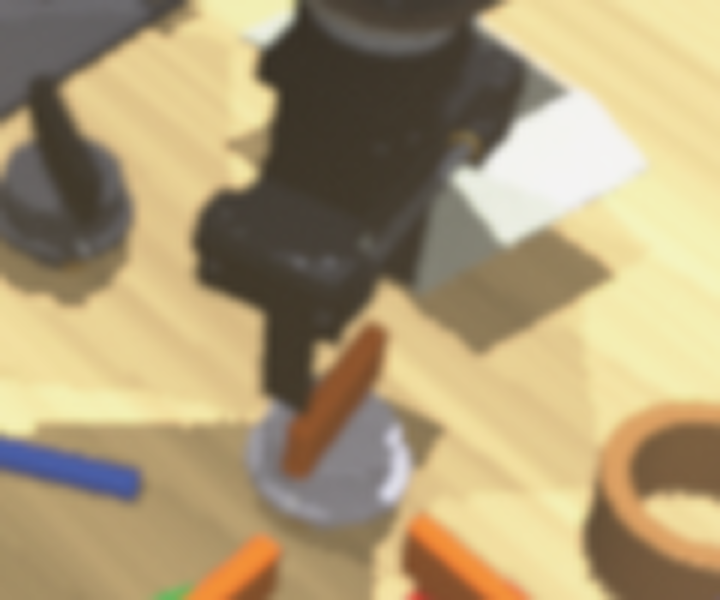

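```bash
python3 -m handwheel '[-0.005,-0.003,0.01,0,0,0,0.095,-0.005,-0.003,0.025,0,0,0,0.095,-0.005,-0.003,0.04,0,0,0,0.095,-0.005,-0.003,0.045,0,0,0,0.095,-0.005,-0.003,0.045,0,0,0,0.095,-0.005,-0.003,0.045,0,0,0,0.095]'
python3 - <<'E'
from h import *
from workcell import env
s=env.sense()
print(rel((.4945,-.3355,.07),down(19),s))
E
```

```text
time_s: 3.25
tool_pos: [0.495, -0.3363, 0.0721]
eef_rot: [3.141, 0.001, 1.903]
contact_force: [0.3, -1.0, -1.0]
gripper_width: 0.999
(array([ 0.001 , -0.0003,  0.0021]), array([0.0006, 0.0009, 0.0005]))
```

No contact on the way down, and the pose is good. Closing now.

```bash
python3 -m handwheel '[0,0,0.001,0,0,0,0.085,0,0,0.001,0,0,0,0.075,0,0,0.001,0,0,0,0.06,0,0,0.001,0,0,0,0.06,0,0,0.001,0,0,0,0.06,0,0,0.001,0,0,0,0.06,0,0,0.001,0,0,0,0.06,0,0,0.001,0,0,0,0.06]'
python3 - <<'E'
from h import *
from workcell import env
c=env.camera("side");cv2.imwrite("pics/side3.png",c["image"])
a=c["image"][220:320,330:450]
cv2.imwrite('pics/c7.png',cv2.resize(a,None,fx=6,fy=6,interpolation=2))
E
```

```text
time_s: 3.92
tool_pos: [0.495, -0.3363, 0.0711]
eef_rot: [3.141, 0.001, 1.903]
contact_force: [-1.8, 0.1, 6.2]
gripper_width: 0.881
```

View pics/c7.png

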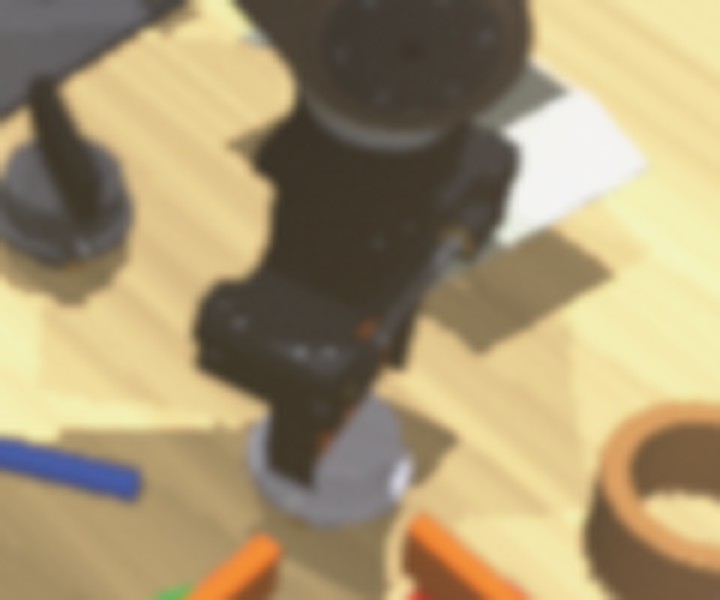

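Gripped at 83.7 mm, which matches the 84 mm handle length. Lifting.

```bash
cat >> h.py <<'E'
YAW=7.8; SC=np.array([.6370,.0742,.190])
SR=Ro.from_euler('z',YAW,degrees=True)*Ro.from_euler('y',-35,degrees=True)
def sock(ang,zi,sc=SC,L=.0711,dx=0,dy=0):  # insert x at ang, insert origin at socket z=zi
    m=SR.as_matrix();sx,sy,sz=m.T
    ty=np.cos(np.radians(ang))*sx+np.sin(np.radians(ang))*sy;tz=-sz;tx=np.cross(ty,tz)
    return sc+sz*(zi+L)+dx*sx+dy*sy,Ro.from_matrix(np.c_[tx,ty,tz])
E
python3 -m handwheel '[0,0,-0.02,0,0,0,0.06,0,0,-0.06,0,0,0,0.06,0,0,-0.1,0,0,0,0.06,0,0,-0.14,0,0,0,0.06,0,0,-0.18,0,0,0,0.06,0,0,-0.22,0,0,0,0.06,0,0,-0.26,0,0,0,0.06,0,0,-0.28,0,0,0,0.06]'
python3 - <<'E'
from h import *
from workcell import env
s=env.sense();print(s['joint_positions'].round(3),SR.as_matrix().round(2))
P,R=sock(64,.12);print(P,rel(P,R,s))
E
```

```text
time_s: 4.63
tool_pos: [0.495, -0.3361, 0.3553]
eef_rot: [3.139, 0.004, 1.903]
contact_force: [0.4, 0.6, -2.4]
gripper_width: 0.882
[-0.707  0.354  1.45   0.     1.332 -1.039] [[ 0.81 -0.14 -0.57]
 [ 0.11  0.99 -0.08]
 [ 0.57  0.    0.82]]
[0.52840368 0.05932415 0.34653996] (array([0.363 , 0.1605, 0.0076]), array([-0.5003, -0.3806, -0.8906]))
```

```bash
python3 -m handwheel '[0.363,0.1605,0.0076,-0.5,-0.38,-0.89,0.06,0.363,0.1605,0.0076,-0.5,-0.38,-0.89,0.06,0.363,0.1605,0.0076,-0.5,-0.38,-0.89,0.06,0.363,0.1605,0.0076,-0.5,-0.38,-0.89,0.06,0.363,0.1605,0.0076,-0.5,-0.38,-0.89,0.06,0.363,0.1605,0.0076,-0.5,-0.38,-0.89,0.06,0.363,0.1605,0.0076,-0.5,-0.38,-0.89,0.06,0.363,0.1605,0.0076,-0.5,-0.38,-0.89,0.06]'
python3 - <<'E'
from h import *
from workcell import env
s=env.sense();print(s['joint_positions'].round(3))
P,R=sock(64,.12);print(P,rel(P,R,s))
E
```

```text
time_s: 5.3
tool_pos: [0.5218, -0.0019, 0.344]
eef_rot: [2.849, 0.488, 2.674]
contact_force: [1.3, -0.7, -2.1]
gripper_width: 0.881
[-0.213  0.057  1.98   0.305  0.587 -1.599]
[0.52840368 0.05932415 0.34653996] (array([0.018 , 0.0588, 0.0048]), array([-0.0377, -0.0344, -0.0713]))
```

```bash
python3 -m handwheel '[0.018,0.045,0.005,-0.03,-0.03,-0.05,0.06,0.018,0.045,0.005,-0.03,-0.03,-0.05,0.06,0.018,0.045,0.005,-0.03,-0.03,-0.05,0.06,0.018,0.045,0.005,-0.03,-0.03,-0.05,0.06,0.018,0.045,0.005,-0.03,-0.03,-0.05,0.06]'
python3 - <<'E'
from h import *
from workcell import env
s=env.sense();print(s['joint_positions'].round(3))
P,R=sock(64,.06);print(P,rel(P,R,s))
E
```

```text
time_s: 5.72
tool_pos: [0.5255, 0.0441, 0.3427]
eef_rot: [2.841, 0.528, 2.714]
contact_force: [-0.6, -0.5, -2.8]
gripper_width: 0.882
[-0.104  0.058  1.997  0.263  0.514 -1.521]
[0.56249985 0.06399475 0.29739083] (array([0.0009, 0.0166, 0.0596]), array([-0.0108, -0.0066, -0.0263]))
```

Now to 60 mm above the socket, then look from both cameras.

```bash
python3 -m handwheel '[0.001,0.017,0.02,-0.011,-0.007,-0.026,0.06,0.001,0.017,0.04,-0.011,-0.007,-0.026,0.06,0.001,0.017,0.06,-0.011,-0.007,-0.026,0.06,0.001,0.017,0.06,-0.011,-0.007,-0.026,0.06,0.001,0.017,0.06,-0.011,-0.007,-0.026,0.06,0.001,0.017,0.06,-0.011,-0.007,-0.026,0.06]'
python3 - <<'E'
from h import *
from workcell import env
s=env.sense();print(s['joint_positions'].round(3))
P,R=sock(64,.02);print(P,rel(P,R,s))
o=[]
Rc=Ro.from_euler('xyz',s['eef_rot'])
for n in("side","top"):
    c=env.camera(n);cv2.imwrite(f"pics/{n}4.png",c["image"])
    org=s['tool_pos']+Rc.apply([0,0,.0711]);print(n,'origin',proj(n,org),'flange c',proj(n,s['tool_pos']+Rc.apply([0,0,.0711-.026])),'sock',proj(n,SC),'lens',proj(n,org))
    x,y=proj(n,SC).astype(int);o.append(cv2.resize(c["image"][y-75:y+45,x-60:x+60],(400,400),interpolation=2));print('crop',x-60,y-75)
cv2.imwrite('pics/c8.png',np.hstack(o))
E
```

```text
time_s: 6.22
tool_pos: [0.5627, 0.0642, 0.2977]
eef_rot: [2.843, 0.542, 2.739]
contact_force: [-0.1, -0.3, -2.2]
gripper_width: 0.885
[-0.052  0.172  2.001  0.292  0.379 -1.543]
[0.58523064 0.06710848 0.26462475] (array([ 0.0003, -0.0003,  0.0401]), array([ 0.0001,  0.0011, -0.0009]))
side origin [329.48269691 156.14475694] flange c [326.32096119 151.94647368] sock [336.4184989  165.58194034] lens [329.48269691 156.14475694]
crop 276 90
top origin [286.30370936 162.01130537] flange c [286.59867993 165.53462272] sock [285.71493552 154.40041903] lens [286.30370936 162.01130537]
crop 225 79
```

View pics/c8.png

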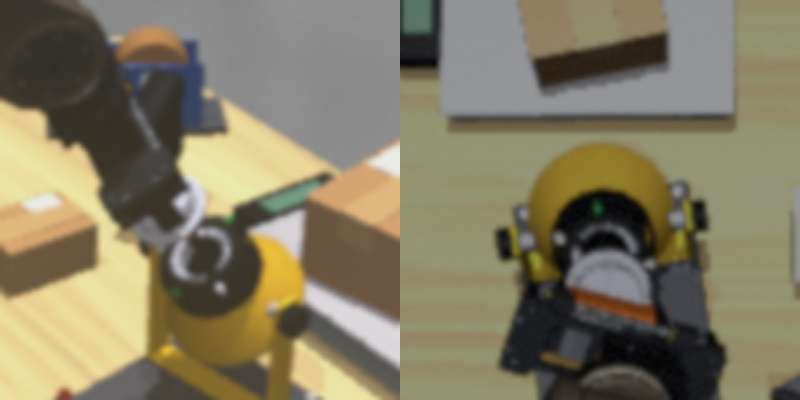

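Run:
```python
from h import *
a=cv2.imread('pics/side4.png')[130:190,300:380];b=cv2.imread('pics/top4.png')[130:190,250:330]
cv2.imwrite('pics/c9.png',cv2.resize(a,None,fx=10,fy=10,interpolation=2));cv2.imwrite('pics/c10.png',cv2.resize(b,None,fx=10,fy=10,interpolation=2))
from workcell import env
s=env.sense();Rc=Ro.from_euler('xyz',s['eef_rot'])
th=np.linspace(0,2*np.pi,72)
for n,off,pic in(('side',(300,130),'c9'),('top',(250,130),'c10')):
    im=cv2.imread(f'pics/{pic}.png')
    for h,r,col in((.029,.038,(0,255,255)),(0.0,.018,(255,0,255)),(.05,.031,(255,255,0))):
        for t in th:
            p=proj(n,s['tool_pos']+Rc.apply([r*np.cos(t),r*np.sin(t),.0711-h]));q=((p-off+.5)*10).astype(int);cv2.circle(im,tuple(int(v) for v in q),1,col,-1)
    for r,h in((.024,0),(.038,.006)):
        for t in th:
            p=proj(n,SC+SR.apply([r*np.cos(t),r*np.sin(t),h]));q=((p-off+.5)*10).astype(int);cv2.circle(im,tuple(int(v) for v in q),1,(0,0,255),-1)
    for t in (64,244,0,180):
        r=.044;t=np.radians(t);p=proj(n,SC+SR.apply([r*np.cos(t),r*np.sin(t),0]));q=((p-off+.5)*10).astype(int);cv2.circle(im,tuple(int(v) for v in q),3,(255,0,0),-1)
    cv2.imwrite(f'pics/{pic}o.png',im)
```

```text
(no output)
```

View pics/c9o.png

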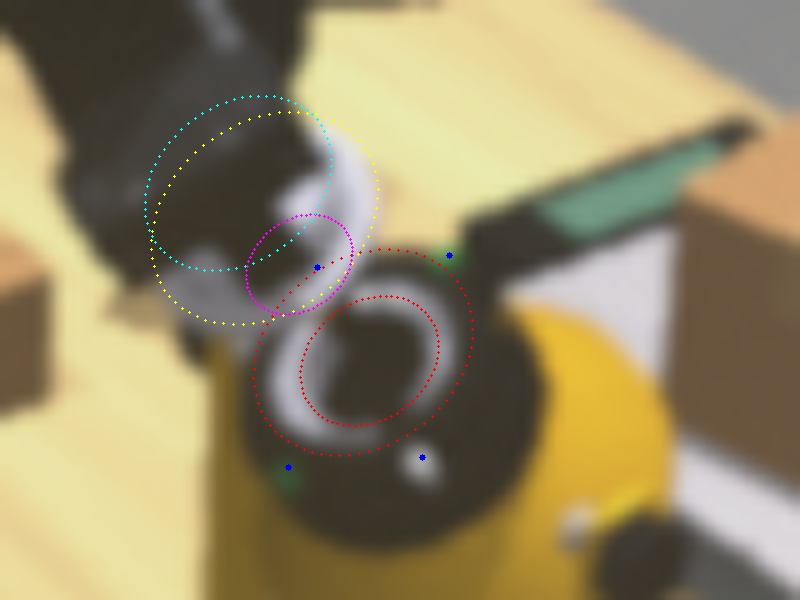

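View pics/c10o.png

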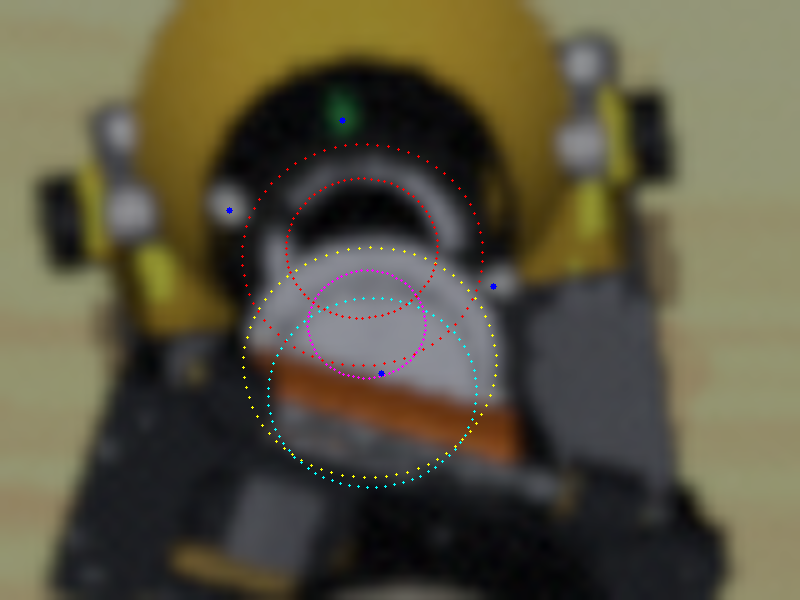

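The side view shows the flange rim at about (338,150), on the predicted circle. The socket marks are within about 1 px of prediction in both views, shifted the same way as the insert, so relative alignment is within 1–2 mm. The wide bore leaves 6 mm of lead-in, so I'll approach the lip.

```bash
python3 -m handwheel '[0,0,0.02,0,0,0,0.06,0,0,0.04,0,0,0,0.06,0,0,0.055,0,0,0,0.06,0,0,0.06,0,0,0,0.06,0,0,0.063,0,0,0,0.06,0,0,0.063,0,0,0,0.06]'
python3 - <<'E'
from h import *
from workcell import env
s=env.sense();print(s['joint_positions'].round(3))
P,R=sock(64,-.010);print(rel(P,R,s),SR.inv().apply(s['contact_force']),SR.inv().apply(s['tool_pos']-SC))
o=[]
for n in("side","top"):
    c=env.camera(n);cv2.imwrite(f"pics/{n}5.png",c["image"])
    x,y=proj(n,SC).astype(int);o.append(cv2.resize(c["image"][y-40:y+40,x-40:x+40],(400,400),interpolation=2))
cv2.imwrite('pics/c11.png',np.hstack(o))
E
```

```text
time_s: 6.82
tool_pos: [0.5986, 0.07, 0.246]
eef_rot: [2.843, 0.543, 2.741]
contact_force: [0.3, -0.4, -2.7]
gripper_width: 0.883
[-0.035  0.296  1.995  0.386  0.264 -1.632]
(array([-0.    , -0.0011,  0.0069]), array([0.0008, 0.001 , 0.0002])) [-1.35911391 -0.41102082 -2.39145905] [0.00045269 0.00100772 0.06804361]
```

View pics/c11.png

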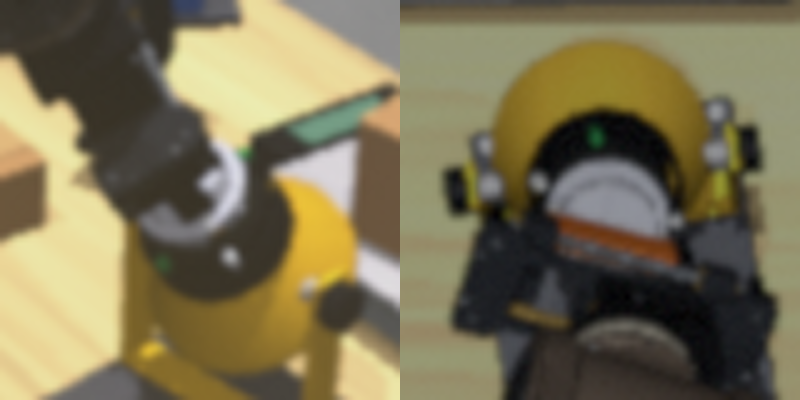

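The flange is centred over the black seal ring in both views (side (338,166), top (286,152)), with no contact force beyond its weight. Going further in with small steps.

```bash
python3 -m handwheel '[0,-0.001,0.002,0,0,0,0.06,0,-0.001,0.004,0,0,0,0.06,0,-0.001,0.006,0,0,0,0.06,0,-0.001,0.007,0,0,0,0.06,0,-0.001,0.007,0,0,0,0.06]'
cat > st.py <<'E'
from h import *
from workcell import env
s=env.sense();Rc=Ro.from_euler('xyz',s['eef_rot'])
p=SR.inv().apply(s['tool_pos']-SC);r=(SR.inv()*Rc).as_matrix()
print('sock pos mm',(p*1000).round(1),'ins z',((p[2]-.0711)*1000).round(1),'ang',np.degrees(np.arctan2(r[1,1],r[0,1])).round(1),'tilt',(r[:2,2]*57.3).round(2),'F sock',SR.inv().apply(s['contact_force']).round(1),'T',SR.inv().apply(s['torque']).round(2),'F tool',Rc.inv().apply(s['contact_force']).round(1),'q',s['joint_positions'].round(2),'w',s['gripper_width'])
E
python3 st.py
```

```text
time_s: 7.33
tool_pos: [0.6024, 0.0697, 0.2395]
eef_rot: [2.843, 0.542, 2.741]
contact_force: [0.0, -0.1, -2.2]
gripper_width: 0.879
sock pos mm [-0.2  0.2 60.6] ins z -10.5 ang 64.0 tilt [0.05 0.02] F sock [-1.2 -0.1 -1.8] T [-0.01  0.64 -0.01] F tool [ 1.1 -0.6  1.8] q [-0.04  0.31  1.99  0.41  0.25 -1.65] w 0.8793761366827482
```

```bash
python3 -m handwheel '[0,0,0.002,0,0,0,0.06,0,0,0.004,0,0,0,0.06,0,0,0.005,0,0,0,0.06,0,0,0.006,0,0,0,0.06,0,0,0.006,0,0,0,0.06]'; python3 st.py
```

```text
time_s: 7.75
tool_pos: [0.6058, 0.0701, 0.2345]
eef_rot: [2.843, 0.542, 2.741]
contact_force: [-0.2, -0.5, -2.2]
gripper_width: 0.883
sock pos mm [-0.2  0.2 54.5] ins z -16.6 ang 64.0 tilt [0.05 0.02] F sock [-1.5 -0.4 -1.6] T [0.03 0.68 0.01] F tool [ 1.1 -1.   1.6] q [-0.03  0.32  1.99  0.42  0.24 -1.67] w 0.8832529945052255
```

```bash
python3 -m handwheel '[0,0,0.001,0,0,0,0.06,0,0,0.002,0,0,0,0.06,0,0,0.003,0,0,0,0.06,0,0,0.003,0,0,0,0.06,0,0,0.003,0,0,0,0.06]'; python3 st.py;  python3 - <<'E'
from h import *
from workcell import env
o=[]
for n in("side","top"):
    c=env.camera(n);cv2.imwrite(f"pics/{n}6.png",c["image"])
    x,y=proj(n,SC).astype(int);o.append(cv2.resize(c["image"][y-40:y+40,x-40:x+40],(400,400),interpolation=2))
cv2.imwrite('pics/c12.png',np.hstack(o))
E
```

```text
time_s: 8.17
tool_pos: [0.6074, 0.0704, 0.2324]
eef_rot: [2.843, 0.543, 2.741]
contact_force: [-4.0, -0.8, 1.8]
gripper_width: 0.885
sock pos mm [-0.1  0.2 51.9] ins z -19.2 ang 64.0 tilt [0.07 0.02] F sock [-2.3 -0.2  3.9] T [-0.    0.78  0.06] F tool [ 2.  -1.2 -3.9] q [-0.03  0.33  1.99  0.43  0.24 -1.67] w 0.8846623902469274
```

View pics/c12.png

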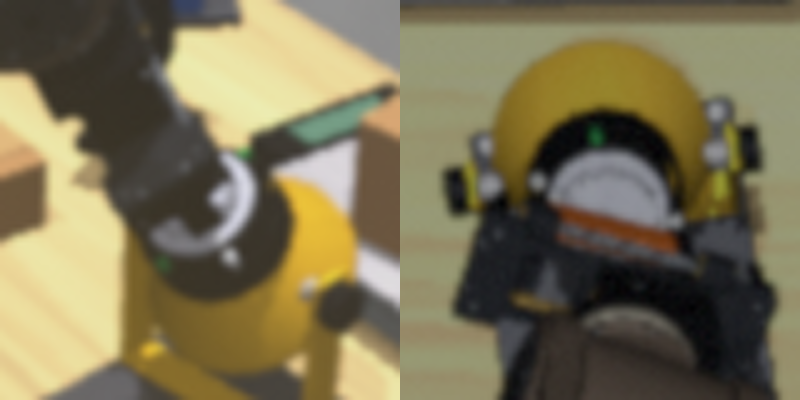

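Pushed in, the flange meets the seal ring: about 5.6 N above the weight at insert z ≈ -19 mm, which agrees with the 2 N/mm spring. Next, the clockwise turn in parts.

```bash
python3 -m handwheel '[0,0,0,0,0,0.07,0.06,0,0,0,0,0,0.14,0.06,0,0,0,0,0,0.21,0.06,0,0,0.0003,0,0,0.28,0.06,0,0,0.0005,0,0,0.35,0.06,0,0,0.0005,0,0,0.35,0.06,0,0,0.0005,0,0,0.35,0.06]'; python3 st.py
```

```text
time_s: 8.85
tool_pos: [0.6075, 0.0706, 0.2319]
eef_rot: [2.674, 0.41, 2.375]
contact_force: [-4.5, 0.6, 1.7]
gripper_width: 0.88
sock pos mm [-0.3  0.4 51.3] ins z -19.8 ang 44.0 tilt [0.04 0.04] F sock [-2.6  1.2  3.9] T [ 0.31  0.82 -0.02] F tool [ 2.7 -1.1 -3.9] q [-0.03  0.33  1.99  0.43  0.24 -1.32] w 0.879681631987594
```

```bash
python3 -m handwheel '[0,0,0.0002,0,0,0.08,0.06,0,0,0.0005,0,0,0.16,0.06,0,0,0.0008,0,0,0.24,0.06,0,0,0.001,0,0,0.32,0.06,0,0,0.0012,0,0,0.4,0.06,0,0,0.0012,0,0,0.4,0.06,0,0,0.0012,0,0,0.4,0.06]'; python3 st.py;  python3 - <<'E'
from h import *
from workcell import env
o=[]
for n in("side","top"):
    c=env.camera(n);cv2.imwrite(f"pics/{n}7.png",c["image"])
    x,y=proj(n,SC).astype(int);o.append(cv2.resize(c["image"][y-40:y+40,x-40:x+40],(400,400),interpolation=2))
cv2.imwrite('pics/c13.png',np.hstack(o))
E
```

```text
time_s: 9.43
tool_pos: [0.6084, 0.0706, 0.2312]
eef_rot: [2.561, 0.208, 2.012]
contact_force: [-4.8, -0.5, 3.4]
gripper_width: 0.884
sock pos mm [ 0.   0.3 50.3] ins z -20.8 ang 21.0 tilt [0.09 0.02] F sock [-2.   0.1  5.5] T [0.27 0.74 0.  ] F tool [ 0.8 -1.8 -5.5] q [-0.03  0.33  1.99  0.43  0.23 -0.93] w 0.884174087368743
```

View pics/c13.png

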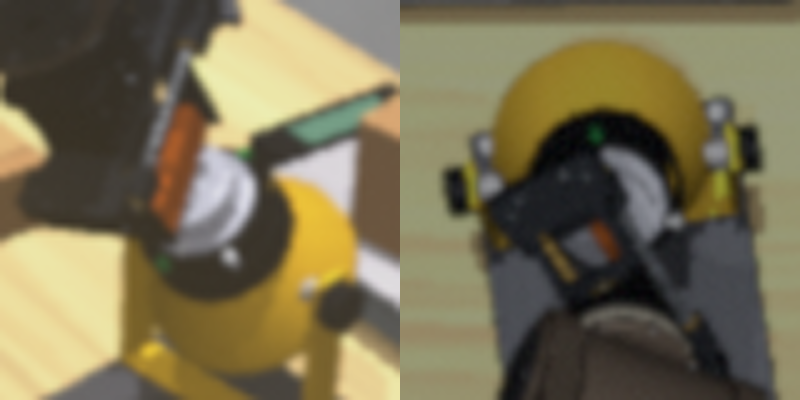

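The handle (side (334,177)) is turning with the gripper and the flange is still seated. Turning the rest of the way, slightly past nominal, to feel the stop.

```bash
python3 -m handwheel '[0,0,0.0002,0,0,0.08,0.06,0,0,0.0003,0,0,0.16,0.06,0,0,0.0005,0,0,0.24,0.06,0,0,0.0006,0,0,0.3,0.06,0,0,0.0007,0,0,0.35,0.06,0,0,0.0007,0,0,0.37,0.06,0,0,0.0007,0,0,0.37,0.06]'; python3 st.py
```

```text
time_s: 10.12
tool_pos: [0.6088, 0.0705, 0.2308]
eef_rot: [2.529, -0.002, 1.704]
contact_force: [-6.8, -1.1, 4.8]
gripper_width: 0.875
sock pos mm [ 0.1  0.2 49.7] ins z -21.4 ang -0.2 tilt [0.1  0.01] F sock [-2.9 -0.2  7.9] T [0.07 0.72 0.15] F tool [-0.2 -2.9 -7.9] q [-0.03  0.33  1.99  0.43  0.23 -0.56] w 0.8751238010366701
```

```bash
python3 -m handwheel '[0,0,0,0,0,0.03,0.06,0,0,0,0,0,0.06,0.06,0,0,0,0,0,0.06,0.06]'; python3 st.py;  python3 -m handwheel '[0,0,0,0,0,0.03,0.06,0,0,0,0,0,0.05,0.06,0,0,0,0,0,0.05,0.06]'; python3 st.py
```

```text
time_s: 10.37
tool_pos: [0.6087, 0.0701, 0.2306]
eef_rot: [2.53, -0.036, 1.655]
contact_force: [-6.7, -6.6, 4.7]
gripper_width: 0.884
sock pos mm [-0.1 -0.3 49.7] ins z -21.4 ang -3.6 tilt [ 0.09 -0.03] F sock [-3.5 -5.6  8.1] T [-1.04  1.15  0.58] F tool [-5.8 -3.1 -8.1] q [-0.03  0.33  1.99  0.43  0.23 -0.5 ] w 0.8840793069283517
time_s: 10.62
tool_pos: [0.6086, 0.0705, 0.2306]
eef_rot: [2.532, -0.063, 1.617]
contact_force: [-8.1, -1.3, 4.8]
gripper_width: 0.888
sock pos mm [-0.1  0.2 49.7] ins z -21.4 ang -6.3 tilt [0.07 0.  ] F sock [-3.9 -0.2  8.6] T [-0.15  0.98  1.28] F tool [-0.6 -3.9 -8.7] q [-0.03  0.33  1.99  0.43  0.23 -0.45] w 0.8878972316938479
```

The torque about the axis climbed to 1.28 Nm at the stop. Releasing, then backing straight out along the axis.

```bash
python3 -m handwheel '[0,0,0,0,0,0,0.095,0,0,0,0,0,0,0.095,0,0,0,0,0,0,0.095,0,0,0,0,0,0,0.095,0,0,0,0,0,0,0.095]'; python3 st.py; python3 -m handwheel '[0,0,-0.01,0,0,0,0.095,0,0,-0.03,0,0,0,0.095,0,0,-0.06,0,0,0,0.095,0,0,-0.1,0,0,0,0.095,0,0,-0.14,0,0,0,0.095,0,0,-0.14,0,0,0,0.095,0,0,-0.14,0,0,0,0.095]'
python3 - <<'E'
from h import *
from workcell import env
s=env.sense();print(s['joint_positions'].round(2))
o=[]
for n in("side","top"):
    c=env.camera(n);cv2.imwrite(f"pics/{n}8.png",c["image"])
    x,y=proj(n,SC).astype(int);o.append(cv2.resize(c["image"][y-40:y+40,x-40:x+40],(400,400),interpolation=2));print(x-40,y-40)
cv2.imwrite('pics/c14.png',np.hstack(o))
E
```

```text
time_s: 11.03
tool_pos: [0.609, 0.0705, 0.2303]
eef_rot: [2.532, -0.065, 1.615]
contact_force: [-0.2, 0.7, -0.1]
gripper_width: 0.997
sock pos mm [-0.   0.2 49.2] ins z -21.9 ang -6.5 tilt [0.07 0.01] F sock [-0.1  0.7 -0. ] T [-0.04  0.43  0.1 ] F tool [ 0.7 -0.2  0. ] q [-0.03  0.33  1.99  0.43  0.23 -0.45] w 0.9970912237564009
time_s: 11.62
tool_pos: [0.5285, 0.0594, 0.3476]
eef_rot: [2.528, -0.064, 1.615]
contact_force: [-0.9, -0.5, -1.3]
gripper_width: 0.998
[-0.07  0.06  1.99  0.25  0.5  -0.27]
296 125
245 114
```

View pics/c14.png

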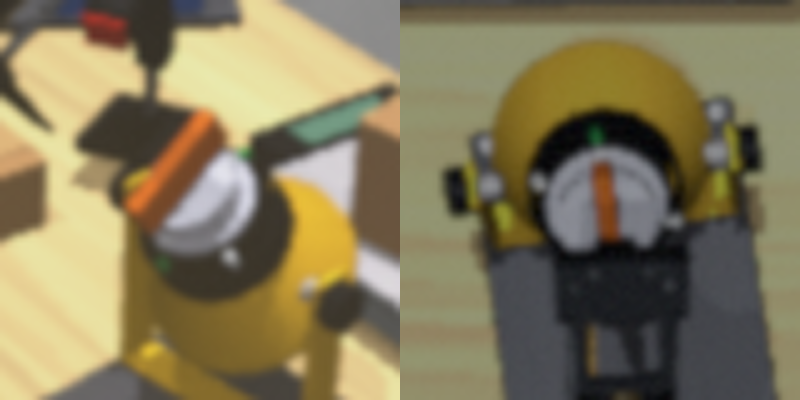

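The insert is seated. The handle runs from about (338,148) to (322,165) in the side view, in line with the green marks. I'll measure its angle on the known handle-top plane, and get the vector to a clear pose for a full top view.

Run:
```python
from h import *
from workcell import env
a=cv2.imread('pics/side8.png')[140:180,310:350]
cv2.imwrite('pics/c15.png',cv2.resize(a,None,fx=14,fy=14,interpolation=2))
s=env.sense()
print(rel((.44,.17,.30),down(7.8+0),s),rel((.44,.17,.30),down(97.8),s))
```

```text
(array([ 0.1111, -0.0987, -0.0055]), array([ 0.6111, -0.0346, -0.1093])) (array([ 0.1111, -0.0987, -0.0055]), array([ 0.5134,  0.4583, -1.6255]))
```

View pics/c15.png

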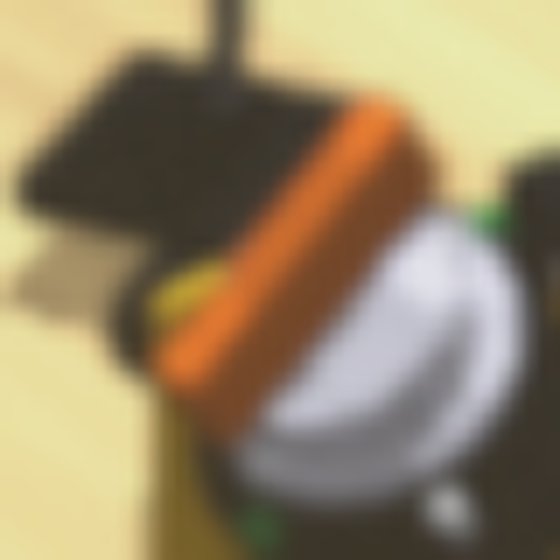

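Run:
```python
from h import *
from workcell import env
def sp(n,p,z):
    o,d=ray(n,p);m=SR.inv();o=m.apply(o-SC);d=m.apply(d);return o+d*(z-o[2])/d[2]
f=lambda p:((p[0]+.5)/14-.5+310,(p[1]+.5)/14-.5+140)
a=sp('side',f((383,108)),.0605);b=sp('side',f((185,368)),.0605);print('handle',a,b,np.linalg.norm(a-b),np.degrees(np.arctan2(*(a-b)[1::-1])),(a+b)/2)
s=env.sense();print(rel((.45,.13,.28),down(97.8),s))
```

```text
handle [ 0.03726137 -0.00204958  0.0605    ] [-0.03751897 -0.00219546  0.0605    ] 0.07478047799577418 0.11177134093035387 [-0.0001288  -0.00212252  0.0605    ]
(array([ 0.0695, -0.1018,  0.0135]), array([ 0.5134,  0.4583, -1.6255]))
```

The handle is at 0.1° in the socket frame, centred at the expected height, so it is locked. Now the gripper goes to the toggle's +y side, closing on the way.

```bash
python3 -m handwheel '[0.07,-0.102,-0.02,0.513,0.458,-1.625,0.0,0.07,-0.102,-0.02,0.513,0.458,-1.625,0.0,0.07,-0.102,-0.02,0.513,0.458,-1.625,0.0,0.07,-0.102,-0.02,0.513,0.458,-1.625,0.0,0.07,-0.102,-0.02,0.513,0.458,-1.625,0.0,0.07,-0.102,-0.02,0.513,0.458,-1.625,0.0,0.07,-0.102,0.0135,0.513,0.458,-1.625,0.0,0.07,-0.102,0.0135,0.513,0.458,-1.625,0.0]';python3 - <<'E'
from h import *
from workcell import env
s=env.sense();print(s['joint_positions'].round(2));print(rel((.45,.13,.28),down(97.8),s))
E
```

```text
time_s: 12.38
tool_pos: [0.451, 0.1305, 0.2757]
eef_rot: [2.874, 0.101, 2.56]
contact_force: [-0.6, -0.6, -0.7]
gripper_width: 0.498
[ 0.06  0.13  2.01  0.22  0.77 -1.09]
(array([ 0.0001,  0.0002, -0.0045]), array([ 0.2196,  0.1917, -0.6995]))
```

```bash
python3 -m handwheel '[0,0,0,0.22,0.192,-0.7,0.0,0,0,0,0.22,0.192,-0.7,0.0,0,0,0,0.22,0.192,-0.7,0.0,0,0,0,0.22,0.192,-0.7,0.0,0,0,0,0.22,0.192,-0.7,0.0,0,0,0,0.22,0.192,-0.7,0.0,0,0,0,0.22,0.192,-0.7,0.0]';python3 - <<'E'
from h import *
from workcell import env
s=env.sense();print(s['joint_positions'].round(2));P=SC+Ro.from_euler('z',7.8,degrees=True).apply([-.166,.06,0]);P[2]=.16
print(P,rel(P,down(97.8),s))
for n in("side","top"):
    c=env.camera(n);cv2.imwrite(f"pics/{n}9.png",c["image"])
a=cv2.imread('pics/top9.png')[120:240,230:350];b=cv2.imread('pics/side9.png')[140:260,250:370]
cv2.imwrite('pics/c16.png',np.hstack([cv2.resize(v,(400,400),interpolation=2) for v in(b,a)]))
E
```

```text
time_s: 12.97
tool_pos: [0.4507, 0.131, 0.2785]
eef_rot: [-3.141, 0.003, -3.005]
contact_force: [0.0, 1.0, 0.1]
gripper_width: 0.022
[ 0.14  0.22  1.86 -0.    1.06 -1.56]
[0.46439292 0.11111609 0.16      ] (array([-0.0106, -0.0214,  0.1185]), array([-0.0009,  0.0025,  0.0009]))
```

View pics/c16.png

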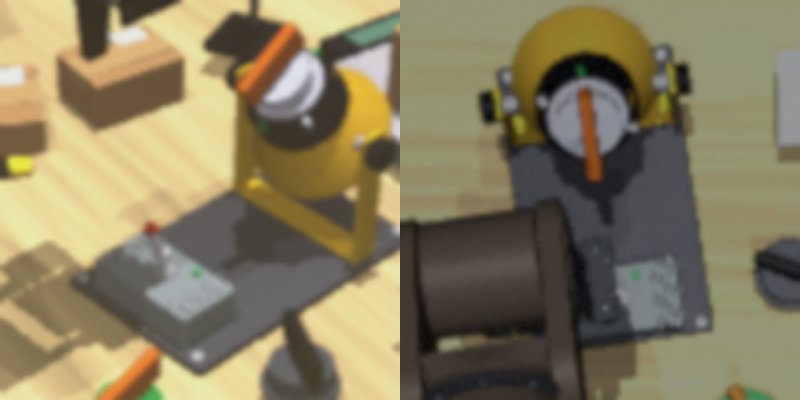

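The side view shows the orange handle in line with the green marks, and the toggle ball still on the off side at (295,208). Lowering the closed fingers beside it.

```bash
python3 -m handwheel '[-0.01,-0.02,0.04,0,0,0,0.0,-0.01,-0.02,0.08,0,0,0,0.0,-0.01,-0.02,0.12,0,0,0,0.0,-0.01,-0.02,0.15,0,0,0,0.0,-0.01,-0.02,0.17,0,0,0,0.0,-0.01,-0.02,0.18,0,0,0,0.0,-0.01,-0.02,0.184,0,0,0,0.0,-0.01,-0.02,0.184,0,0,0,0.0]';python3 - <<'E'
from h import *
from workcell import env
s=env.sense();print(s['joint_positions'].round(2));print('lamp',Ro.from_euler('z',-7.8,degrees=True).apply(s['tool_pos']-SC))
P=SC+Ro.from_euler('z',7.8,degrees=True).apply([-.166,.02,0]);P[2]=.095
print(P,rel(P,down(97.8),s))
c=env.camera("side");cv2.imwrite("pics/side10.png",c["image"])
cv2.imwrite('pics/c17.png',cv2.resize(c['image'][150:250,250:370],None,fx=5,fy=5,interpolation=2))
E
```

```text
time_s: 13.73
tool_pos: [0.4633, 0.1121, 0.0954]
eef_rot: [3.14, 0.005, -3.013]
contact_force: [-0.1, 1.1, 0.7]
gripper_width: 0.005
[ 0.1   0.49  2.06  0.    0.59 -1.6 ]
lamp [-0.16691479  0.061098   -0.09461858]
[0.46982155 0.07148617 0.095     ] (array([-0.0012, -0.0411,  0.0003]), array([ 0.0012,  0.0054, -0.0079]))
```

View pics/c17.png

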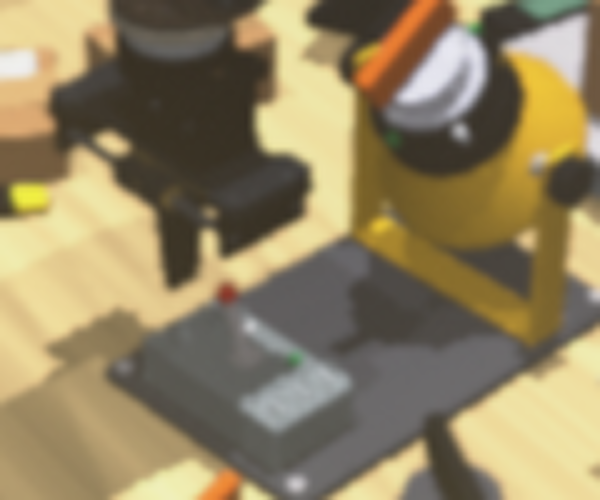

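The fingers hang clear on the ball's +y side and the body clears the box. Pushing in lamp -y.

```bash
python3 -m handwheel '[0,-0.01,0,0,0,0,0.0,0,-0.018,0,0,0,0,0.0,0,-0.024,0,0,0,0,0.0,0,-0.03,0,0,0,0,0.0,0,-0.036,0,0,0,0,0.0,0,-0.042,0,0,0,0,0.0,0,-0.048,0,0,0,0,0.0,0,-0.05,0,0,0,0,0.0]';python3 - <<'E'
from h import *
from workcell import env
s=env.sense();print('lamp',Ro.from_euler('z',-7.8,degrees=True).apply(s['tool_pos']-SC))
c=env.camera("side");cv2.imwrite("pics/side11.png",c["image"])
cv2.imwrite('pics/c18.png',cv2.resize(c['image'][150:250,250:370],None,fx=5,fy=5,interpolation=2))
E
```

```text
time_s: 14.45
tool_pos: [0.4705, 0.0619, 0.0963]
eef_rot: [3.141, 0.007, -3.011]
contact_force: [-0.3, 1.2, 1.5]
gripper_width: 0.006
lamp [-0.16664948  0.01041482 -0.09374687]
```

View pics/c18.png

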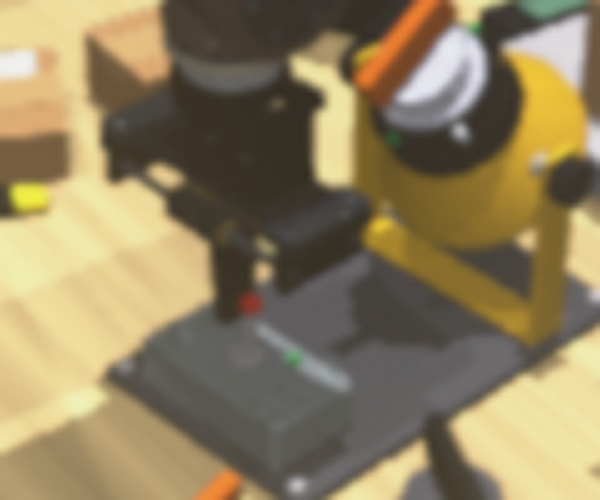

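The ball has moved to (300,210), close to upright. Continuing in smaller steps.

```bash
python3 -m handwheel '[0,-0.003,0,0,0,0,0.0,0,-0.006,0,0,0,0,0.0,0,-0.009,0,0,0,0,0.0,0,-0.009,0,0,0,0,0.0]';python3 -m handwheel '[0,-0.001,0,0,0,0,0.0,0,-0.002,0,0,0,0,0.0,0,-0.003,0,0,0,0,0.0,0,-0.003,0,0,0,0,0.0]';python3 - <<'E'
from h import *
from workcell import env
s=env.sense();print('lamp',Ro.from_euler('z',-7.8,degrees=True).apply(s['tool_pos']-SC))
c=env.camera("side");cv2.imwrite("pics/side12.png",c["image"])
cv2.imwrite('pics/c19.png',cv2.resize(c['image'][150:250,250:370],None,fx=5,fy=5,interpolation=2))
B=np.array([SC+Ro.from_euler('z',7.8,degrees=True).apply([-.165,y,-.19+z]) for y,z in((.0197,.0924),(0,.097),(-.0197,.0924))])
for b in B: print(b,proj('side',b))
E
```

```text
time_s: 14.83
tool_pos: [0.4715, 0.0535, 0.0961]
eef_rot: [3.141, 0.007, -3.01]
contact_force: [-0.5, 0.0, 0.2]
gripper_width: 0.001
time_s: 15.17
tool_pos: [0.4718, 0.0508, 0.0961]
eef_rot: [3.141, 0.007, -3.01]
contact_force: [0.2, 0.3, 0.9]
gripper_width: 0.004
lamp [-0.16684233 -0.00076457 -0.09387043]
[0.47085301 0.07132466 0.0924    ] [294.74484548 207.71012547]
[0.47352661 0.05180693 0.097     ] [298.90905869 209.30640276]
[0.4762002 0.0322892 0.0924   ] [303.13850734 213.25192327]
```

View pics/c19.png

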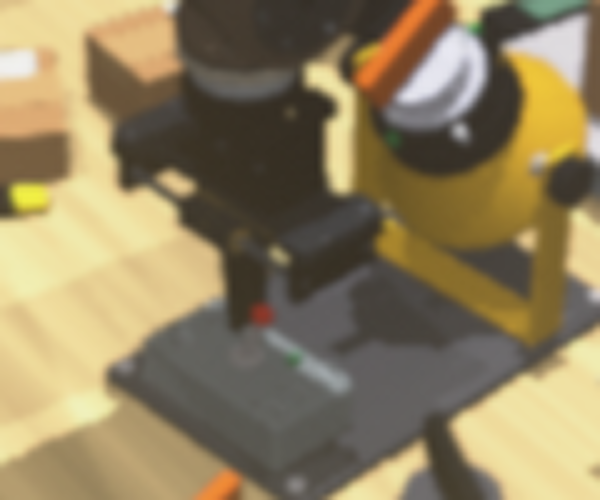

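The ball is at (302,212.6) and the full-on position projects to about (303.4,214), so a few mm remain. I'll push in 1–2 mm steps until the force shows the stop.

```bash
for i in 1 2; do python3 -m handwheel '[0,-0.001,0,0,0,0,0.0,0,-0.002,0,0,0,0,0.0,0,-0.002,0,0,0,0,0.0]' | grep -E 'pos|force'; done
```

```text
tool_pos: [0.4722, 0.0488, 0.0962]
contact_force: [-0.1, 1.0, -0.4]
tool_pos: [0.4723, 0.0469, 0.0962]
contact_force: [-0.5, 4.5, -0.4]
```

```bash
python3 -m handwheel '[0,-0.001,0,0,0,0,0.0,0,-0.0015,0,0,0,0,0.0,0,-0.0015,0,0,0,0,0.0]' | grep -E 'pos|force'
python3 - <<'E'
from h import *
from workcell import env
c=env.camera("side");cv2.imwrite("pics/side13.png",c["image"])
im=c['image'].astype(int);B,G,R=im[...,0],im[...,1],im[...,2]
print(blobs(im,((R-G>70)&(R-B>60)&(G<90)).astype(np.uint8),280,195,325,225))
E
```

```text
tool_pos: [0.4724, 0.0461, 0.0961]
contact_force: [-0.5, 11.3, 0.0]
[([302.8, 213.4], 5)]
```

The force jumped to 11 N, so the toggle is at its end stop. Backing away and lifting clear.

```bash
python3 -m handwheel '[0,0.01,0,0,0,0,0.0,0,0.03,0,0,0,0,0.0,0,0.06,-0.02,0,0,0,0.0,0,0.08,-0.06,0,0,0,0.0,0,0.1,-0.1,0,0,0,0.0,0,0.14,-0.14,0,0,0,0.0,0,0.17,-0.16,0,0,0,0.0,0,0.17,-0.16,0,0,0,0.0]'; python3 -m handwheel '[0,0.04,0,0,0,0,0.0,0,0.08,0,0,0,0,0.0,0,0.08,0,0,0,0,0.0]'
python3 - <<'E'
from h import *
from workcell import env
for n in("side","top"):
    c=env.camera(n);cv2.imwrite(f"pics/{n}14.png",c["image"])
im=cv2.imread('pics/side14.png').astype(int);B,G,R=im[...,0],im[...,1],im[...,2]
m=((R-G>70)&(R-B>60)&(G<90)).astype(np.uint8);print(blobs(im,m,280,195,325,225))
im=cv2.imread('pics/top14.png').astype(int);B,G,R=im[...,0],im[...,1],im[...,2]
m=((R-G>70)&(R-B>60)&(G<90)).astype(np.uint8);print(blobs(im,m,270,195,325,225))
print(proj('top',[.4762,.0323,.0924]))
a=cv2.imread('pics/top14.png')[120:240,230:350];b=cv2.imread('pics/side14.png')[140:260,250:370]
cv2.imwrite('pics/c20.png',np.hstack([cv2.resize(v,(400,400),interpolation=2) for v in(b,a)]))
E
```

```text
time_s: 16.68
tool_pos: [0.4495, 0.2168, 0.2603]
eef_rot: [3.14, 0.013, -3.009]
contact_force: [-0.5, 0.5, 0.2]
gripper_width: 0.004
time_s: 16.93
tool_pos: [0.4378, 0.2979, 0.2567]
eef_rot: [3.14, 0.008, -3.007]
contact_force: [-0.5, -0.2, -0.8]
gripper_width: 0.007
[([303.2, 213.0], 10)]
[([300.0, 207.5], 8)]
[299.79424398 207.69814734]
```

View pics/c20.png

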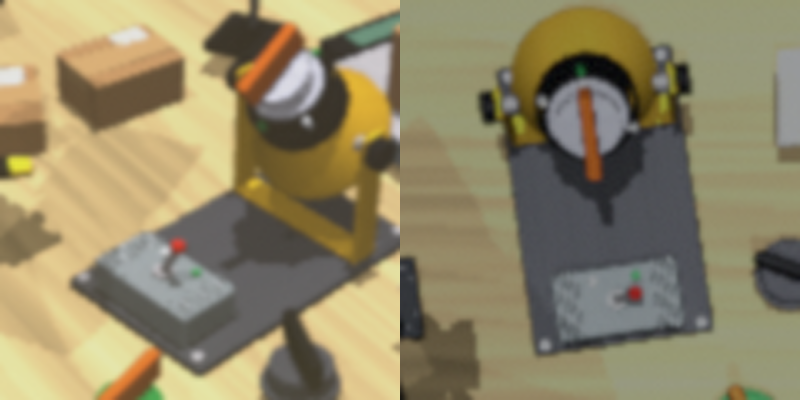

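View pics/side14.png

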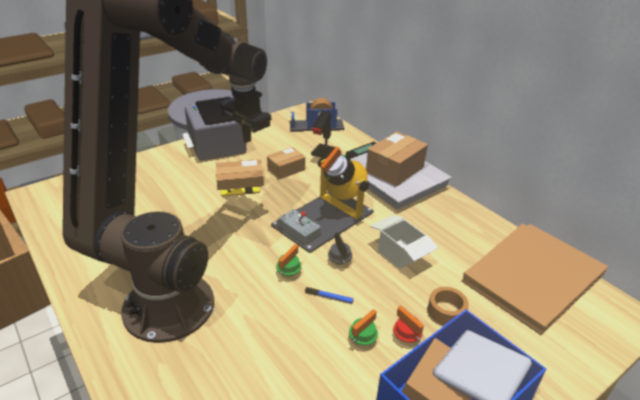

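The toggle ball is at top (300,207.5), against a predicted on position of (299.8,207.7). The handle is in line with the green marks and the other objects are where they were. Handing in.

Run:
```python
from workcell import env
print(env.job_done(), env.sense()['time_s'])
```

```text
the job is handed in; nothing more can be done
the job is handed in; nothing more can be done
```

The new insert (aluminium, orange handle) is in the socket and locked against its stop. After that I flipped the toggle to on and handed the job in at about 17 s; the hand-in reports no verdict.

- **Insert:** The flange met the seal ring at the expected depth. Turning clockwise past nominal, the torque climbed to 1.28 Nm, so it is tight on its stop. After release the handle measured 0.1° from the green-mark line, and the gripper's last depth reading before that was -21.4 mm against -21.5 mm nominal.
- **Toggle:** Pushing it over, the force rose to 11 N at the end of its travel. Afterwards the ball lay within about 1 px of its predicted on position in both views.
- **Rest of the bench:** The final pictures show the dead insert, the look-alikes and the other objects where they were. The gripper is clear of everything.
- **Disagreements:** Some mark and rim positions were about 1 px off (2–3 mm). In the side view the handle's midline came out 2 mm off the socket axis in y. Both are within the stated calibration error, and no check failed.

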